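# Shut the air levers of the bagel line in their interlocked order

### The arm

A 7-joint arm with a two-finger parallel gripper is mounted at the origin on the work surface. World frame = base frame: x ahead of the robot, y to its left, z up, the work surface at z = 0. Lengths are in mm, angles in degrees, forces in N, time in s.
With the tool pointing down it reaches from about 425 to 1025 mm from the base axis. Payload 9.4 kg.
Tool frame: the origin (TCP) lies on the centre line of the jaws, within the pads' length; the fingertips stand 14 mm ahead of it and the grasp point (between the pads) lies 5 mm behind it; z points along the fingers, x is the direction in which the jaws open and shut, and the axes are right-handed (so a half turn about z gives the same grasp; the last joint's range is limited). The gripper opens to 93 mm and grips with 3 to 60 N. Pads are 15 mm wide; open, the fingers measure 128 mm over their backs; the gripper's body (75 mm by 188 mm) begins 65 mm behind the grasp point.
Start: joints at [65.048, 34.337, -0.143, 91.639, 0.103, 54.024, -4.572], TCP at [254.575, -678.834, 232.618] pointing down, gripper open.
Joint ranges: [-147.43, 147.43], [-19.82, 112.94], [-74.19, 73.91], [6.32, 146.72], [-59.91, 239.91], [6.04, 106.73], [-150.56, 150.56]. Speed limits (degrees/s): [127.2, 127.2, 172.46, 172.46, 180, 180, 180].

### API

Orientations are given as [roll, pitch, yaw] about the fixed x, y, z axes, in that order (R = Rz(yaw) Ry(pitch) Rx(roll)).
In Python, from plant import robot, cams gives the robot as it stands.
- The arm moves only by the tool drive_tool, never from a script. Its argument "series" is text: rows parted by semicolons, each of 7 numbers parted by spaces: the shift along the tool's x, y, z in m, then the turn, a rotation vector about the tool's x, y, z in degrees, then the opening, from 0 (shut) to 1 (fully open). A call has 1 to 10 rows; each row shifts and turns the commanded pose from where the row before left it, along the tool's axes as they then stand; what a row does not reach is not made up. A row lasts 1/12 s, in which the tool goes at most 41.7 mm and 7.16 degrees, less where a joint would pass 70% of its speed; a pose out of reach is approached as far as the arm can. A call is refused whole if a number of a shift passes 0.0417 or a number of a turn 7.16, either way. A call with a gripper value outside its range is refused whole. The fingers move at their own pace and stop on an object; "newtons" is the grip in N (left out, the last holds). Time passes only in rows, so rows that do not move let the fingers close. It gives the time, the measured TCP pose, the force and the opening at its end, in the units of the state.
- robot.sense(): the state, without advancing time (a new reading comes with each control period).
- cams.read_camera(name): name is "scene" or "top" or "wrist"; returns a dict with "color" (384x512x3 uint8, blue, green, red), "depth" (384x512 float32, mm along the optical axis (not along the pixel's ray), 0 where there is no reading), "fx", "fy", "cx", "cy" (pixels), "pose" (4x4, takes a point from camera to world coordinates); the wrist camera has in their place "mount" (4x4, takes a point from camera to tool coordinates, whose origin is the TCP and whose axes are the tool frame's). Camera axes: x right, y down, z forward; pixel columns grow to the right and rows downward; lengths in mm; the calibration is good to about 2 mm. A picture is of the moment at which its call begins: read the wrist's pose just before it.
- robot.job_done(): hands the job in, once; it reports no verdict.
Trained networks look in a picture, given as the dict that the camera call returned (one of the last four; its "shot" number tells which), for a name from the list of things; names that differ only in an ending like _2 or _b are one class to them, and where a whole thing is asked for, a point or a joint stands for the part that bears it (a point fixed in the world has none). Each returns a list of dicts, best first, with "confidence" (0 to 1); they miss things now and then, are a little off and sometimes report something else, mostly with a low value. They report only what shows in the picture. A call takes as long as a camera call.
- cams.recognise(picture, query): "position" ([x, y, z] in mm, in world coordinates, good to about 4 mm: the middle of the surface that is visible of it).
- cams.landmark_of(picture, query): "position" ([x, y, z] in mm, in world coordinates, good to about 4 mm: a listed point, or the origin of a listed thing).
The state is a dict: "time": time; "joint_pos": joint angles; "qvel": joint speeds; "effort": joint torques, N m; "tool_pos": TCP position; "tcp_rot": TCP orientation; "ft_force": force on the tool from outside, world axes, zero at the start; "wrist_torque": the same for the moment, N m; "opening": finger opening in mm.
Only numpy, scipy, OpenCV 4.12 (cv2) and the standard library are available. Lean on these libraries where they do the work, as an engineer would, in place of code of your own. Each camera call takes 0.05 s, during which the arm holds its last target.

### The job

Shut the bagel line down for cleaning: throw all three levers of the grey lever bank from the robot's side fully over to the far side, and leave them there. The bank is interlocked: a lever that stops after a few degrees is locked until a neighbour has been thrown, so feel for it, never force it, and try another one first. Leave the other things on the bench where they are.

Things in the scene. Friction and masses are not known exactly. Their poses are not given: they have to be found in the camera images.
- bank: Grey steel lever bank fixed to the bench, 150 (x) by 270 (y) by 120 mm high. Origin: centre of its underside. Its x axis points away from the robot, the way the levers are thrown (within 0.2 rad of world x); y to the robot's left, along the row of levers at bank y = -80, 0, +80 mm. They stand out of slots in the top and hinge about axes parallel to bank y at bank x = 0, 45 mm above the bench.
- lever_right (a joint): Right lever, bank y = -80 mm: 0 = leaning 0.45 rad to the robot's side (start, up to 0.04), 0.45 upright, 0.9 = leaning 0.45 rad to the far side at its stop (fully thrown). Stays where left. A free lever swings with a drag of 3 to 5 N at its grip (more if hurried past upright, where it shifts an interlock) and is not meant to be pulled back; a locked one stops firmly after about 4 degrees.
- lever_middle (a joint): Middle lever, bank y = 0; same values. A hidden interlock joins it to the right lever, another to the left. Each locks one of its two levers, either one (differs each start, cannot be seen), until the other is fully thrown. So at least one lever is free, and the middle one may wait for none, one or both outer ones.
- lever_left (a joint): Left lever, bank y = +80 mm; same values, drag and stop as the right one. An outer lever can only be locked by the middle one.
- grip_right: Right lever: black round grip, 26 mm thick, from 112 to 185 mm from the hinge axis, on a 14 mm steel rod. Origin on the lever's hinge axis, 45 mm above the bench. It may be pushed with closed fingers from the robot's side, or pinched.
- grip_middle: Middle lever with its grip, the same.
- grip_left: Left lever with its grip, the same.
- tip_right (a point): Top end of the right grip, on the lever's axis, 185 mm from the hinge axis (about 212 mm above the bench when leaning, 230 mm when upright).
- tip_middle (a point): Top end of the middle grip, the same.
- tip_left (a point): Top end of the left grip, the same.
- bagel_a: Baked bagel, 104 mm across, 38 mm high, on the bench before the bank. Bystander. Origin: centre of its underside.
- bagel_b: Second bagel like it, at the left of the bank. Bystander.
- spike_cone: Turned wooden cone with a thin steel spike, 84 mm foot, 220 mm high over all, at the right of the bank. Bystander. Origin: centre of its underside.
- seed_jar: Glass jar with steel cap, 70 mm across, 110 mm high. Bystander. Origin: centre of its underside.
- scraper: Dough scraper, steel blade with a 120 mm wooden handle, lying flat. Bystander.
- brush: Hand brush 200 mm long, lying flat. Bystander.
- mug: White mug, 80 mm across, 90 mm high. Bystander. Origin: centre of its underside.

How it is judged:
By the outcome, as a careful person would: the job done as asked, in the order asked, and still so for the second after the job is handed in, with the robot touching nothing.
It also fails if it takes over 64 s, if anything falls off the work surface, if the arm or the gripper's body presses on something with over 40 N, if the wrist force passes 120 N, or if a joint passes its speed limit or range.

## Working session

There is one attempt and no reset: what is moved stays moved. The work goes in short steps, Python scripts to look and compute and a tool call to move; the robot and the scene stay as the last step left them, time stands still between calls to the robot, and variables do not carry over. Pictures are saved under pics/ and viewed, and the job is handed in when it is done.

Besides the shell and the picture viewer there is one more tool, called after "Request:" by a JSON object that holds its "name" and its "arguments". drive_tool: Moves the arm, as the interface text tells. Its arguments: {"type":"object","properties":{"series":{"type":"string"},"newtons":{"type":"number"}},"required":["series"]}

```bash
ls; mkdir -p pics
python3 - <<'E'
from plant import robot,cams
import cv2
s=robot.sense();print(s)
for c in ["scene","top"]:
    p=cams.read_camera(c);cv2.imwrite(f"pics/{c}0.png",p["color"]);print(c,p["fx"],p["pose"].tolist() if hasattr(p["pose"],'tolist') else p["pose"])
    for q in ["bank","tip_right","tip_middle","tip_left","grip_right","grip_middle","grip_left"]:
        print(q,[(([round(float(v)) for v in r["position"]]),round(float(r["confidence"]),2)) for r in cams.landmark_of(p,q)[:3]])
print(robot.sense()["time"])
E
```

```text
pics
{'time': 0.0, 'joint_pos': array([65.04712284, 34.38379676, -0.14328609, 91.68004968,  0.10193645,
       54.02344842, -4.57091447]), 'qvel': array([-0.00104617, -0.05141147,  0.12278837, -0.00039427, -0.01717527,
        0.04049883, -0.09752481]), 'effort': array([ 4.27482519e-04, -7.65075588e+01,  1.49695370e+00, -2.52357262e+01,
       -5.24715765e-02,  1.69198582e-02,  1.40629004e-04]), 'tool_pos': array([ 254.39598722, -678.4128446 ,  231.77513039]), 'tcp_rot': array([ 1.79991575e+02,  8.67743104e-02, -6.94397861e+01]), 'ft_force': array([-0.25595325, -0.0819332 ,  0.40711703]), 'wrist_torque': array([ 0.00421773, -0.01990115,  0.00518786]), 'opening': 92.70725253538413}
scene 357.44252812257963 [[0.6694953003890243, 0.6002262472504029, -0.4376122654459173, 1065.165656245486], [0.7427398005106699, -0.5493784187602856, 0.3827805399152602, -424.3851413957071], [-0.010659807426964818, -0.581301819291963, -0.8136181926391972, 1100.2992296929488], [0.0, 0.0, 0.0, 1.0]]
bank [([613, 61, 0], 0.76), ([523, 454, -1], 0.66)]
tip_right [([536, -17, 209], 0.5)]
tip_middle [([538, 60, 212], 0.43)]
tip_left [([543, 141, 214], 0.74)]
grip_right []
grip_middle []
grip_left []
top 349.6864693634843 [[0.004096612722560182, -0.9852531902376053, 0.171053701774684, 328.0279598599325], [-0.9999288150654669, -0.005952903171369393, -0.010340587294891672, 4.809628407676294], [0.011206362744991464, -0.17099916394665057, -0.985207441792628, 1239.0431625871604], [0.0, 0.0, 0.0, 1.0]]
bank [([616, 59, -2], 0.95), ([535, 60, 213], 0.18)]
tip_right [([532, -16, 210], 0.49)]
tip_middle [([538, 59, 213], 0.51)]
tip_left [([541, 145, 209], 0.52)]
grip_right [([610, -22, 44], 0.49)]
grip_middle [([613, 60, 42], 0.46)]
grip_left [([618, 137, 45], 0.63)]
0.8
```

View pics/scene0.png

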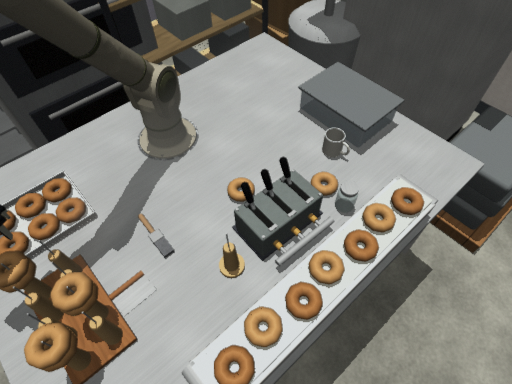

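View pics/top0.png

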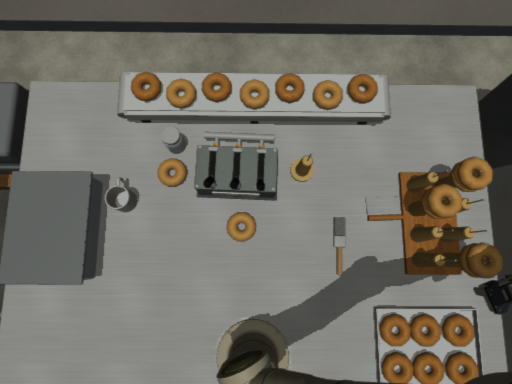

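The top view (up is +x, left is +y) shows the bank at pixels 196–278, 143–200, with the grips at about (210,183), (236,183) and (262,183). The bank is at about (613, 60) with a yaw of about -3°. All the levers lean toward the robot. I'll rise clear first, turn to yaw -93° and close the fingers.

Request:
{"name": "drive_tool", "arguments": {"series": "0 0 -0.017 0 0 2.36 0;0 0 -0.017 0 0 2.36 0;0 0 -0.017 0 0 2.36 0;0 0 -0.017 0 0 2.36 0;0 0 -0.017 0 0 2.36 0;0 0 -0.017 0 0 2.36 0;0 0 -0.017 0 0 2.36 0;0 0 -0.017 0 0 2.36 0;0 0 -0.017 0 0 2.36 0;0 0 -0.017 0 0 2.36 0", "newtons": 30}}

```text
time: 1.63
tool_pos: [254.6, -678.7, 403.5]
tcp_rot: [-180.0, -0.0, -93.2]
ft_force: [-0.3, -0.0, -0.3]
opening: 31.0
```

Request:
{"name": "drive_tool", "arguments": {"series": "-0.033 -0.010 0 0 0 0 0;-0.033 -0.010 0 0 0 0 0;-0.033 -0.010 0 0 0 0 0;-0.033 -0.010 0 0 0 0 0;-0.033 -0.010 0 0 0 0 0;-0.033 -0.010 0 0 0 0 0;-0.033 -0.010 0 0 0 0 0;-0.033 -0.010 0 0 0 0 0;-0.033 -0.010 0 0 0 0 0;-0.033 -0.010 0 0 0 0 0"}}

```text
time: 2.47
tool_pos: [372.1, -352.9, 402.9]
tcp_rot: [-180.0, -0.0, -93.0]
ft_force: [0.2, 0.4, 0.1]
opening: 0.7
```

Request:
{"name": "drive_tool", "arguments": {"series": "-0.0345 -0.009 0 0 0 0 0;-0.0345 -0.009 0 0 0 0 0;-0.0345 -0.009 0 0 0 0 0;-0.0345 -0.009 0 0 0 0 0;-0.0345 -0.009 0 0 0 0 0;-0.0345 -0.009 0 0 0 0 0;-0.0345 -0.009 0 0 0 0 0;-0.0345 -0.009 0 0 0 0 0;-0.0345 -0.009 0 0 0 0 0;-0.0345 -0.009 0 0 0 0 0"}}

```text
time: 3.3
tool_pos: [480.2, -13.2, 403.0]
tcp_rot: [-180.0, -0.0, -93.1]
ft_force: [0.3, -0.3, 0.2]
opening: 0.2
```

Request:
{"name": "drive_tool", "arguments": {"series": "0 0 0.025 0 0 0 0;0 0 0.025 0 0 0 0;0 0 0.025 0 0 0 0;0 0 0.025 0 0 0 0;0 0 0.025 0 0 0 0;0 0 0 0 0 0 0;0 0 0 0 0 0 0"}}

```text
time: 3.88
tool_pos: [479.7, -14.8, 277.3]
tcp_rot: [179.9, -0.0, -93.0]
ft_force: [-0.2, -0.3, 1.4]
opening: 0.4
```

Run:
```python
from plant import robot,cams
import cv2
s=robot.sense();print(s['tool_pos'],s['tcp_rot'],s['joint_pos'])
for c in ["scene","top"]:
    p=cams.read_camera(c);cv2.imwrite(f"pics/{c}1.png",cv2.resize(p["color"][120:290,150:400],None,fx=3,fy=3))
    for q in ["bank","tip_right","tip_middle","tip_left"]:
        print(q,[(([round(float(v)) for v in r["position"]]),round(float(r["confidence"]),2)) for r in cams.landmark_of(p,q)[:3]])
```

```text
[479.6822763  -14.84956588 277.34928075] [ 1.79871249e+02 -5.90789884e-03 -9.30274525e+01] [   7.70593701   15.00458344  -15.8151679   119.08594753    5.53755457
   46.71493888 -104.43514647]
bank [([610, 58, -2], 0.65)]
tip_right [([535, -16, 210], 0.48)]
tip_middle [([537, 62, 209], 0.59)]
tip_left [([542, 141, 210], 0.7), ([727, 283, 0], 0.46)]
bank [([615, 59, 2], 0.56)]
tip_right []
tip_middle []
tip_left [([541, 138, 212], 0.47)]
```

View scene1.

View pics/scene1.png

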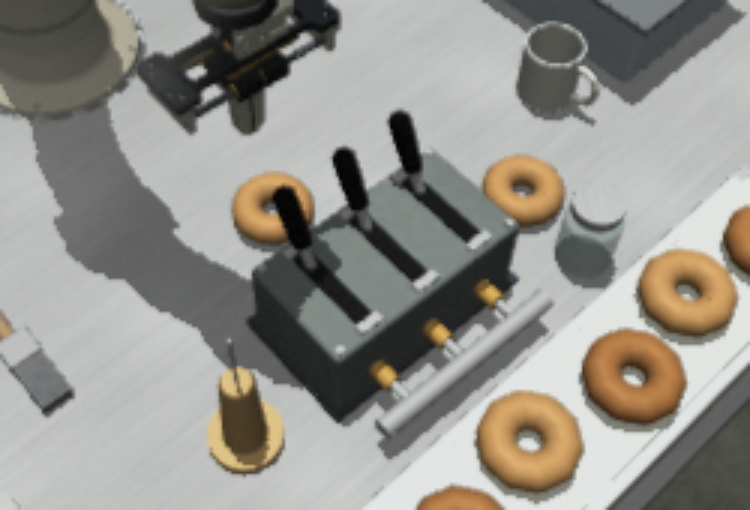

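The closed fingers at (245,115) stand clear behind the right grip at (290,215). Now I'll lower them and feel for the lever.

Request:
{"name": "drive_tool", "arguments": {"series": "0 0 0.022 0 0 0 0;0 0 0.022 0 0 0 0;0 0 0.022 0 0 0 0;0 0 0.022 0 0 0 0;0 -0.008 0 0 0 0 0;0 -0.008 0 0 0 0 0;0 -0.006 0 0 0 0 0;0 0 0 0 0 0 0;0 0 0 0 0 0 0"}}

```text
time: 5.13
tool_pos: [503.2, -16.0, 190.6]
tcp_rot: [-179.9, 0.0, -93.1]
ft_force: [-0.5, -0.5, 0.2]
opening: 0.9
```

Request:
{"name": "drive_tool", "arguments": {"series": "0 -0.003 0 0 0 0 0;0 -0.003 0 0 0 0 0;0 -0.003 0 0 0 0 0;0 -0.003 0 0 0 0 0;0 0 0 0 0 0 0"}}

```text
time: 5.55
tool_pos: [514.5, -16.7, 189.7]
tcp_rot: [180.0, 0.0, -93.0]
ft_force: [0.2, 0.8, 0.0]
opening: 0.4
```

Request:
{"name": "drive_tool", "arguments": {"series": "0 -0.003 0 0 0 0 0;0 -0.003 0 0 0 0 0;0 0 0 0 0 0 0"}}

```text
time: 5.8
tool_pos: [519.5, -17.2, 189.4]
tcp_rot: [179.9, -0.0, -93.0]
ft_force: [-3.8, -0.4, 2.0]
opening: 0.7
```

Contact at about x = 517. Continue in small steps.

Request:
{"name": "drive_tool", "arguments": {"series": "0 -0.003 0 0 0 0 0;0 -0.003 0 0 0 0 0;0 0 0 0 0 0 0"}}

```text
time: 6.05
tool_pos: [525.9, -17.4, 189.5]
tcp_rot: [180.0, -0.0, -93.0]
ft_force: [-3.2, -0.2, 2.3]
opening: 0.7
```

Request:
{"name": "drive_tool", "arguments": {"series": "0 -0.003 0 0 0 0 0;0 -0.003 0 0 0 0 0;0 0 0 0 0 0 0"}}

```text
time: 6.3
tool_pos: [529.1, -17.7, 189.2]
tcp_rot: [179.7, -0.1, -93.0]
ft_force: [-12.6, 0.2, 9.2]
opening: 0.3
```

Request:
{"name": "drive_tool", "arguments": {"series": "0 -0.003 0 0 0 0 0;0 0 0 0 0 0 0"}}

```text
time: 6.47
tool_pos: [530.3, -17.9, 189.1]
tcp_rot: [179.5, -0.1, -93.0]
ft_force: [-18.5, 0.9, 14.6]
opening: 0.5
```

Request:
{"name": "drive_tool", "arguments": {"series": "0 -0.003 0 0 0 0 0;0 0 0 0 0 0 0"}}

```text
time: 6.63
tool_pos: [531.5, -18.0, 189.0]
tcp_rot: [179.3, -0.1, -93.0]
ft_force: [-25.0, 0.7, 18.8]
opening: 0.3
```

The right lever is locked: firm stop after about 12 mm at the tip. I'll back off and try the middle one.

Request:
{"name": "drive_tool", "arguments": {"series": "0 0.012 0 0 0 0 0;0 0.012 0 0 0 0 0;0 0.012 0 0 0 0 0;-0.020 0 0 0 0 0 0;-0.020 0 0 0 0 0 0;-0.020 0 0 0 0 0 0;-0.020 0 0 0 0 0 0;0 0 0 0 0 0 0;0 0 0 0 0 0 0"}}

```text
time: 7.38
tool_pos: [507.0, 65.0, 189.7]
tcp_rot: [-179.9, 0.0, -92.9]
ft_force: [-0.1, -0.0, -0.6]
opening: 0.5
```

Request:
{"name": "drive_tool", "arguments": {"series": "0 -0.004 0 0 0 0 0;0 -0.004 0 0 0 0 0;0 -0.004 0 0 0 0 0;0 -0.003 0 0 0 0 0;0 -0.003 0 0 0 0 0;0 -0.003 0 0 0 0 0;0 0 0 0 0 0 0"}}

```text
time: 7.97
tool_pos: [527.2, 62.1, 189.4]
tcp_rot: [179.9, -0.0, -93.1]
ft_force: [-2.8, -0.1, 1.8]
opening: 0.5
```

Request:
{"name": "drive_tool", "arguments": {"series": "0 -0.003 0 0 0 0 0;0 -0.003 0 0 0 0 0;0 0 0 0 0 0 0"}}

```text
time: 8.22
tool_pos: [531.4, 62.0, 189.4]
tcp_rot: [179.8, -0.1, -93.1]
ft_force: [-9.4, -0.5, 7.4]
opening: 0.5
```

Request:
{"name": "drive_tool", "arguments": {"series": "0 -0.003 0 0 0 0 0;0 0 0 0 0 0 0"}}

```text
time: 8.38
tool_pos: [532.6, 61.9, 189.2]
tcp_rot: [179.6, -0.1, -93.0]
ft_force: [-14.8, -0.3, 11.2]
opening: 0.4
```

The middle is locked too, so the order must be left, middle, right.

Request:
{"name": "drive_tool", "arguments": {"series": "0 0.012 0 0 0 0 0;0 0.012 0 0 0 0 0;0 0.006 0 0 0 0 0;-0.020 0 0 0 0 0 0;-0.020 0 0 0 0 0 0;-0.020 0 0 0 0 0 0;-0.020 0 0 0 0 0 0;0 0 0 0 0 0 0;0 0 0 0 0 0 0"}}

```text
time: 9.13
tool_pos: [510.8, 144.8, 189.7]
tcp_rot: [-180.0, 0.0, -92.9]
ft_force: [-0.3, -0.8, -0.1]
opening: 0.2
```

Request:
{"name": "drive_tool", "arguments": {"series": "0 -0.004 0 0 0 0 0;0 -0.004 0 0 0 0 0;0 -0.004 0 0 0 0 0;0 -0.004 0 0 0 0 0;0 -0.004 0 0 0 0 0;0 -0.004 0 0 0 0 0;0 -0.004 0 0 0 0 0;0 0 0 0 0 0 0"}}

```text
time: 9.8
tool_pos: [539.4, 141.9, 189.5]
tcp_rot: [-180.0, -0.0, -93.1]
ft_force: [-2.1, -0.5, 2.1]
opening: 0.8
```

Request:
{"name": "drive_tool", "arguments": {"series": "0 -0.004 0 0 0 0 0;0 -0.004 0 0 0 0 0;0 0 0 0 0 0 0"}}

```text
time: 10.05
tool_pos: [547.5, 141.8, 189.6]
tcp_rot: [-180.0, 0.0, -93.1]
ft_force: [-0.7, -0.2, 1.9]
opening: 0.1
```

The left one is free, so I'll push on.

Request:
{"name": "drive_tool", "arguments": {"series": "0 -0.006 0 0 0 0 0;0 -0.006 0 0 0 0 0;0 -0.006 0 0 0 0 0;0 -0.006 0 0 0 0 0;0 -0.006 0 0 0 0 0;0 -0.005 0 0 0 0 0;0 -0.005 0 0 0 0 0;0 -0.005 0 0 0 0 0;0 -0.005 0 0 0 0 0;0 0 0 0 0 0 0"}}

```text
time: 10.88
tool_pos: [597.7, 139.2, 189.6]
tcp_rot: [-179.9, 0.0, -93.1]
ft_force: [-0.7, 0.0, -0.6]
opening: 0.6
```

Request:
{"name": "drive_tool", "arguments": {"series": "0 -0.005 0 0 0 0 0;0 -0.005 0 0 0 0 0;0 -0.005 0 0 0 0 0;0 -0.005 0 0 0 0 0;0 -0.005 0 0 0 0 0;0 -0.005 0 0 0 0 0;0 -0.005 0 0 0 0 0;0 -0.005 0 0 0 0 0;0 0 0 0 0 0 0"}}

```text
time: 11.63
tool_pos: [637.6, 136.7, 189.4]
tcp_rot: [-180.0, -0.0, -93.1]
ft_force: [-0.2, -0.3, 0.6]
opening: 0.6
```

Request:
{"name": "drive_tool", "arguments": {"series": "0 -0.004 0 0 0 0 0;0 -0.004 0 0 0 0 0;0 0 0 0 0 0 0"}}

```text
time: 11.88
tool_pos: [645.2, 136.5, 189.6]
tcp_rot: [-180.0, 0.0, -93.1]
ft_force: [-1.6, -0.2, -1.6]
opening: 0.5
```

Request:
{"name": "drive_tool", "arguments": {"series": "0 -0.004 0 0 0 0 0;0 -0.004 0 0 0 0 0;0 0 0 0 0 0 0"}}

```text
time: 12.13
tool_pos: [653.3, 136.2, 189.7]
tcp_rot: [-180.0, 0.0, -93.1]
ft_force: [-1.7, 0.1, -0.7]
opening: 0.2
```

Request:
{"name": "drive_tool", "arguments": {"series": "0 -0.003 0 0 0 0 0;0 -0.003 0 0 0 0 0;0 0 0 0 0 0 0"}}

```text
time: 12.38
tool_pos: [658.3, 135.9, 189.5]
tcp_rot: [179.9, -0.0, -93.0]
ft_force: [-4.0, 0.2, 1.8]
opening: 0.4
```

Request:
{"name": "drive_tool", "arguments": {"series": "0 -0.003 0 0 0 0 0;0 0 0 0 0 0 0"}}

```text
time: 12.55
tool_pos: [658.9, 135.9, 189.3]
tcp_rot: [179.7, -0.1, -93.0]
ft_force: [-12.6, 0.4, 4.7]
opening: 0.3
```

Request:
{"name": "drive_tool", "arguments": {"series": "0 -0.004 0 0 0 0 0;0 0 0 0 0 0 0;0 0 0 0 0 0 0"}}

```text
time: 12.8
tool_pos: [659.5, 135.9, 189.1]
tcp_rot: [179.4, -0.1, -93.0]
ft_force: [-22.7, 1.5, 11.3]
opening: 0.4
```

Run:
```python
from plant import robot,cams
import cv2
for c in ["scene","top"]:
    p=cams.read_camera(c);cv2.imwrite(f"pics/{c}2.png",cv2.resize(p["color"][120:290,150:400],None,fx=3,fy=3))
    for q in ["bank","tip_right","tip_middle","tip_left"]:
        print(q,[(([round(float(v)) for v in r["position"]]),round(float(r["confidence"]),2)) for r in cams.landmark_of(p,q)[:3]])
```

```text
bank []
tip_right [([546, -19, 215], 0.67)]
tip_middle [([548, 60, 218], 0.51), ([701, 135, 212], 0.33)]
tip_left [([699, 137, 210], 0.57)]
bank []
tip_right []
tip_middle []
tip_left [([525, 454, 0], 0.6)]
```

View pics/scene2.png

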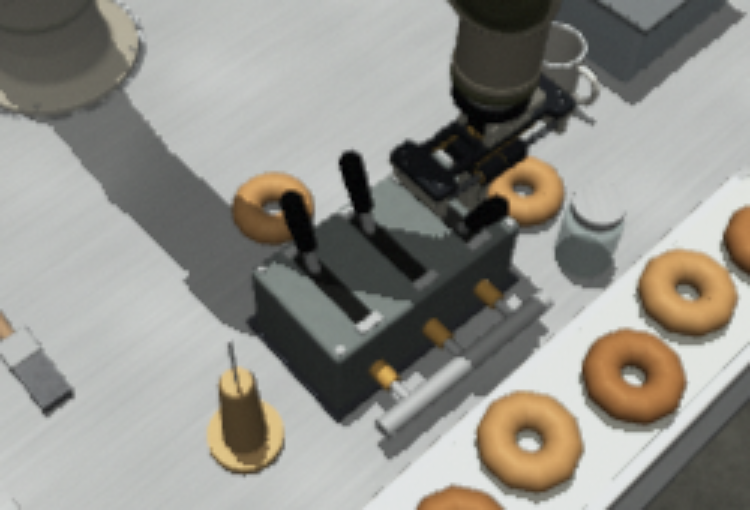

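The left lever lies at the far side (grip at (485,215), tip x 699, as expected at the stop). Back off and go to the middle.

Request:
{"name": "drive_tool", "arguments": {"series": "0 0.01 0 0 0 0 0;0 0.025 0 0 0 0 0;0 0.03 0 0 0 0 0;0 0.03 0 0 0 0 0;0 0.03 0 0 0 0 0;0 0.03 0 0 0 0 0;0 0 0 0 0 0 0;0 0 0 0 0 0 0"}}

```text
time: 13.97
tool_pos: [510.7, 144.0, 190.5]
tcp_rot: [-179.9, 0.0, -93.0]
ft_force: [0.4, -0.1, -0.2]
opening: 0.3
```

Request:
{"name": "drive_tool", "arguments": {"series": "0.020 0 0 0 0 0 0;0.020 0 0 0 0 0 0;0.020 0 0 0 0 0 0;0.020 0 0 0 0 0 0;0 0 0 0 0 0 0;0 0 0 0 0 0 0"}}

```text
time: 14.47
tool_pos: [508.2, 62.7, 189.8]
tcp_rot: [-179.9, 0.0, -93.2]
ft_force: [0.5, 0.4, 0.2]
opening: 0.8
```

Request:
{"name": "drive_tool", "arguments": {"series": "0 -0.005 0 0 0 0 0;0 -0.005 0 0 0 0 0;0 -0.005 0 0 0 0 0;0 -0.004 0 0 0 0 0;0 -0.004 0 0 0 0 0;0 -0.004 0 0 0 0 0;0 -0.004 0 0 0 0 0;0 0 0 0 0 0 0"}}

```text
time: 15.13
tool_pos: [537.6, 62.2, 189.5]
tcp_rot: [180.0, -0.0, -93.0]
ft_force: [-1.8, -0.4, 1.5]
opening: 0.5
```

Request:
{"name": "drive_tool", "arguments": {"series": "0 -0.003 0 0 0 0 0;0 -0.003 0 0 0 0 0;0 0 0 0 0 0 0"}}

```text
time: 15.38
tool_pos: [543.8, 61.8, 189.7]
tcp_rot: [-180.0, 0.0, -93.1]
ft_force: [-1.9, 0.4, 1.6]
opening: 0.4
```

The middle lever is now free.

Request:
{"name": "drive_tool", "arguments": {"series": "0 -0.006 0 0 0 0 0;0 -0.006 0 0 0 0 0;0 -0.006 0 0 0 0 0;0 -0.006 0 0 0 0 0;0 -0.006 0 0 0 0 0;0 -0.005 0 0 0 0 0;0 -0.005 0 0 0 0 0;0 -0.005 0 0 0 0 0;0 -0.005 0 0 0 0 0;0 0 0 0 0 0 0"}}

```text
time: 16.22
tool_pos: [594.5, 59.3, 189.6]
tcp_rot: [-179.9, 0.0, -93.1]
ft_force: [-0.6, -0.1, 0.5]
opening: 0.0
```

Request:
{"name": "drive_tool", "arguments": {"series": "0 -0.005 0 0 0 0 0;0 -0.005 0 0 0 0 0;0 -0.005 0 0 0 0 0;0 -0.005 0 0 0 0 0;0 -0.005 0 0 0 0 0;0 -0.005 0 0 0 0 0;0 -0.005 0 0 0 0 0;0 -0.005 0 0 0 0 0;0 -0.004 0 0 0 0 0;0 0 0 0 0 0 0"}}

```text
time: 17.05
tool_pos: [638.2, 56.7, 189.5]
tcp_rot: [-180.0, 0.0, -93.1]
ft_force: [-1.4, -0.1, -0.3]
opening: 0.5
```

Request:
{"name": "drive_tool", "arguments": {"series": "0 -0.004 0 0 0 0 0;0 -0.004 0 0 0 0 0;0 -0.004 0 0 0 0 0;0 0 0 0 0 0 0"}}

```text
time: 17.38
tool_pos: [650.1, 56.2, 189.7]
tcp_rot: [-179.9, 0.0, -93.1]
ft_force: [-1.9, 0.7, -1.3]
opening: 0.3
```

Request:
{"name": "drive_tool", "arguments": {"series": "0 -0.003 0 0 0 0 0;0 -0.003 0 0 0 0 0;0 0 0 0 0 0 0"}}

```text
time: 17.63
tool_pos: [655.2, 56.0, 189.6]
tcp_rot: [180.0, -0.0, -93.0]
ft_force: [-2.9, 0.9, 0.9]
opening: 0.4
```

Request:
{"name": "drive_tool", "arguments": {"series": "0 -0.003 0 0 0 0 0;0 -0.003 0 0 0 0 0;0 0 0 0 0 0 0;0 0 0 0 0 0 0"}}

```text
time: 17.97
tool_pos: [656.4, 55.9, 189.2]
tcp_rot: [179.5, -0.1, -93.0]
ft_force: [-17.6, 0.4, 9.1]
opening: 0.1
```

Request:
{"name": "drive_tool", "arguments": {"series": "0 -0.002 0 0 0 0 0;0 0 0 0 0 0 0;0 0 0 0 0 0 0"}}

```text
time: 18.22
tool_pos: [656.7, 55.9, 189.1]
tcp_rot: [179.3, -0.1, -93.0]
ft_force: [-23.5, 1.2, 12.8]
opening: 0.6
```

Request:
{"name": "drive_tool", "arguments": {"series": "0 0.01 0 0 0 0 0;0 0.027 0 0 0 0 0;0 0.03 0 0 0 0 0;0 0.03 0 0 0 0 0;0 0.03 0 0 0 0 0;0 0.03 0 0 0 0 0;0 0 0 0 0 0 0;0 0 0 0 0 0 0"}}

```text
time: 18.88
tool_pos: [506.5, 64.0, 190.5]
tcp_rot: [-179.9, 0.0, -93.0]
ft_force: [0.9, -0.4, 0.2]
opening: 0.2
```

Request:
{"name": "drive_tool", "arguments": {"series": "0.020 0 0 0 0 0 0;0.020 0 0 0 0 0 0;0.020 0 0 0 0 0 0;0.020 0 0 0 0 0 0;0 0 0 0 0 0 0;0 0 0 0 0 0 0"}}

```text
time: 19.38
tool_pos: [503.9, -17.2, 189.8]
tcp_rot: [-179.9, 0.0, -93.2]
ft_force: [-0.3, 0.3, 0.6]
opening: 0.2
```

Request:
{"name": "drive_tool", "arguments": {"series": "0 -0.005 0 0 0 0 0;0 -0.005 0 0 0 0 0;0 -0.005 0 0 0 0 0;0 -0.004 0 0 0 0 0;0 -0.004 0 0 0 0 0;0 -0.004 0 0 0 0 0;0 -0.004 0 0 0 0 0;0 0 0 0 0 0 0"}}

```text
time: 20.05
tool_pos: [533.3, -17.6, 189.5]
tcp_rot: [180.0, -0.0, -93.0]
ft_force: [-1.9, 0.4, 1.4]
opening: 0.4
```

Request:
{"name": "drive_tool", "arguments": {"series": "0 -0.003 0 0 0 0 0;0 -0.003 0 0 0 0 0;0 0 0 0 0 0 0"}}

```text
time: 20.3
tool_pos: [539.5, -18.1, 189.6]
tcp_rot: [-180.0, -0.0, -93.1]
ft_force: [-2.1, 0.6, 2.2]
opening: 0.6
```

The right lever is free now (past x = 531 with low force).

Request:
{"name": "drive_tool", "arguments": {"series": "0 -0.006 0 0 0 0 0;0 -0.006 0 0 0 0 0;0 -0.006 0 0 0 0 0;0 -0.006 0 0 0 0 0;0 -0.006 0 0 0 0 0;0 -0.005 0 0 0 0 0;0 -0.005 0 0 0 0 0;0 -0.005 0 0 0 0 0;0 -0.005 0 0 0 0 0;0 0 0 0 0 0 0"}}

```text
time: 21.13
tool_pos: [590.2, -20.6, 189.5]
tcp_rot: [-179.9, 0.0, -93.0]
ft_force: [-0.4, 0.5, 0.2]
opening: 0.3
```

Request:
{"name": "drive_tool", "arguments": {"series": "0 -0.005 0 0 0 0 0;0 -0.005 0 0 0 0 0;0 -0.005 0 0 0 0 0;0 -0.005 0 0 0 0 0;0 -0.005 0 0 0 0 0;0 -0.005 0 0 0 0 0;0 -0.005 0 0 0 0 0;0 -0.005 0 0 0 0 0;0 -0.004 0 0 0 0 0;0 0 0 0 0 0 0"}}

```text
time: 21.97
tool_pos: [634.0, -23.2, 189.5]
tcp_rot: [-180.0, -0.0, -93.1]
ft_force: [-1.4, 0.5, -0.2]
opening: 0.2
```

Request:
{"name": "drive_tool", "arguments": {"series": "0 -0.004 0 0 0 0 0;0 -0.004 0 0 0 0 0;0 -0.004 0 0 0 0 0;0 0 0 0 0 0 0"}}

```text
time: 22.3
tool_pos: [645.9, -23.7, 189.7]
tcp_rot: [-179.9, 0.0, -93.0]
ft_force: [-0.5, -0.2, -0.1]
opening: 0.2
```

Request:
{"name": "drive_tool", "arguments": {"series": "0 -0.003 0 0 0 0 0;0 -0.003 0 0 0 0 0;0 0 0 0 0 0 0"}}

```text
time: 22.55
tool_pos: [651.5, -24.0, 189.7]
tcp_rot: [-180.0, 0.0, -93.0]
ft_force: [-2.2, 0.1, -0.7]
opening: 0.2
```

Request:
{"name": "drive_tool", "arguments": {"series": "0 -0.003 0 0 0 0 0;0 0 0 0 0 0 0;0 0 0 0 0 0 0"}}

```text
time: 22.8
tool_pos: [652.6, -24.0, 189.4]
tcp_rot: [179.8, -0.0, -93.0]
ft_force: [-7.4, 1.3, 1.5]
opening: 0.5
```

Request:
{"name": "drive_tool", "arguments": {"series": "0 -0.003 0 0 0 0 0;0 -0.002 0 0 0 0 0;0 0 0 0 0 0 0;0 0 0 0 0 0 0"}}

```text
time: 23.13
tool_pos: [653.4, -24.1, 189.1]
tcp_rot: [179.4, -0.1, -93.0]
ft_force: [-19.1, 2.0, 10.6]
opening: 0.8
```

Request:
{"name": "drive_tool", "arguments": {"series": "0 0.01 0 0 0 0 0;0 0.027 0 0 0 0 0;0 0.03 0 0 0 0 0;0 0.03 0 0 0 0 0;0 0.03 0 0 0 0 0;0 0.03 0 0 0 0 0;0 0 -0.03 0 0 0 0;0 0 -0.03 0 0 0 0;0 0 -0.03 0 0 0 0;0 0 0 0 0 0 0"}}

```text
time: 23.97
tool_pos: [505.4, -15.8, 285.3]
tcp_rot: [-179.4, 0.0, -93.1]
ft_force: [1.0, -0.2, 0.3]
opening: -0.0
```

Request:
{"name": "drive_tool", "arguments": {"series": "0.03 0.005 -0.01 0 0 0 0;0.03 0.005 -0.01 0 0 0 0;0.03 0.005 -0.01 0 0 0 0;0.03 0.005 -0.01 0 0 0 0;0.03 0 -0.01 0 0 0 0;0.03 0 -0.01 0 0 0 0;0.03 0 -0.01 0 0 0 0;0.03 0 -0.01 0 0 0 0;0 0 0 0 0 0 0;0 0 0 0 0 0 0"}}

```text
time: 24.8
tool_pos: [469.7, -256.6, 360.0]
tcp_rot: [-179.9, -0.1, -93.2]
ft_force: [0.3, 0.7, 1.1]
opening: 0.3
```

Run:
```python
from plant import robot,cams
import cv2
print(robot.sense()['tool_pos'])
for c in ["scene","top"]:
    p=cams.read_camera(c);cv2.imwrite(f"pics/{c}3.png",cv2.resize(p["color"][120:290,150:400],None,fx=3,fy=3))
    for q in ["bank","tip_right","tip_middle","tip_left"]:
        print(q,[(([round(float(v)) for v in r["position"]]),round(float(r["confidence"]),2)) for r in cams.landmark_of(p,q)[:3]])
```

```text
[ 469.70130061 -256.63978985  360.02829772]
bank [([611, 60, -1], 0.75)]
tip_right [([691, -26, 209], 0.58)]
tip_middle [([694, 56, 210], 0.49)]
tip_left [([700, 136, 211], 0.42), ([523, 453, -4], 0.2), ([622, 292, -6], 0.19)]
bank [([617, 64, -1], 0.73)]
tip_right [([690, -22, 214], 0.48)]
tip_middle [([697, 54, 213], 0.74), ([624, 293, -2], 0.25)]
tip_left [([695, 135, 208], 0.69), ([525, 453, -3], 0.63), ([431, 42, -1], 0.41)]
```

View pics/scene3.png

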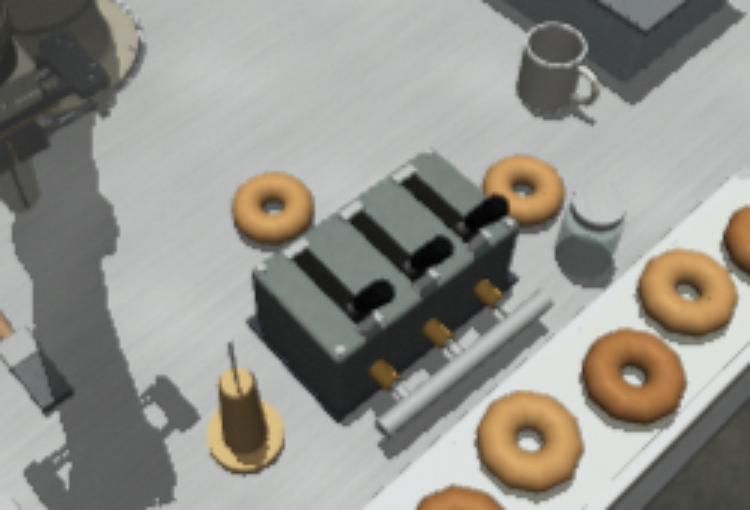

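View pics/top3.png

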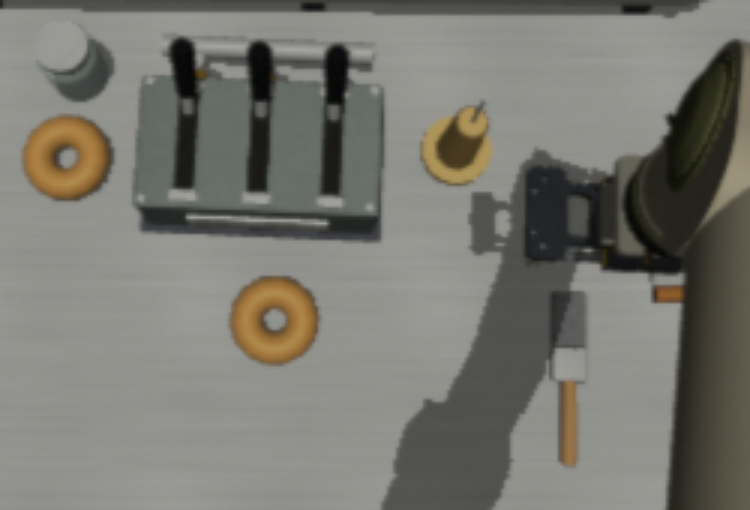

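All three grips (scene picture, about (375,297), (432,252) and (487,212)) lean alike to the far side. The bystanders haven't moved, and the arm is clear.

```bash
python3 -c "
from plant import robot
print(robot.sense()['qvel'].round(2)); print(robot.job_done())"
```

```text
[ 0.31  0.    0.04 -0.09  0.02 -0.05  0.04]
the job is handed in; nothing more can be done
None
```

All three levers are thrown fully to the far side, and I handed the job in at about 25 s.

- **Order:** I felt the right lever first and then the middle one. Both stopped firmly after about 4°, so I backed off each time. The most the force sensor showed there was about 31 N. I then pushed the left, middle and right levers over in that order with closed fingers, each until it met its far stop (about 22–27 N).
- **Last checks:** Both cameras put the tips at about x = 690, 695 and 698 mm (right, middle, left), close to what is expected at the stops. All three levers lean alike. In the pictures the bagels, cone, jar, mug and scraper look unmoved, and the arm stood clear of everything. I did not check the brush separately.
- **Disagreements:** The networks gave a few false extra hits and missed some points while the arm blocked the view. Nothing contradicted the result.

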